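# Fit the blue stop on the drilling board

### The arm

A 6-joint arm with a two-finger parallel gripper is mounted at the origin on the work surface. World frame = base frame: x ahead of the robot, y to its left, z up, the work surface at z = 0. Lengths are in m, angles in rad, forces in N, time in s.
With the tool pointing down it reaches from about 0.375 to 0.925 m from the base axis. Payload 5.7 kg.
Tool frame: the origin (TCP) lies on the centre line of the jaws, within the pads' length; the fingertips stand 25 mm ahead of it and the grasp point (between the pads) lies 6 mm ahead of it; z points along the fingers, y is the line along which they close (so a half turn about z gives the same grasp; the last joint's range is limited). The gripper opens to 88 mm and grips with 3 to 60 N. Pads are 20 mm wide; open, the fingers measure 115 mm over their backs; the gripper's body (75 mm by 178 mm) begins 61 mm behind the grasp point.
Start: joints at [1.143, 0.359, 1.51, -0, 1.272, -0.115], TCP at [0.185, 0.571, 0.248] pointing down, gripper open.
Joint ranges: [-2.97, 2.97], [-1.01, 2.36], [0.21, 2.38], [-0.96, 4.11], [0.2, 2.71], [-2.98, 2.98]. Speed limits (rad/s): [2.39, 2.39, 3.14, 3.14, 3.14, 3.14].

### API

Orientations are given as a 3x3 rotation matrix whose columns are the frame's x, y, z axes.
In Python, from bench import arm, imaging gives the robot as it stands. Calls block until the motion is done:
- arm.move_ptp(position, orientation): joint-space move of the TCP to a pose.
- arm.line_to(position, orientation=None, rate=0.15, force_limit=None): straight line of the TCP; orientation=None keeps the orientation; rate is the mean speed in m/s. With force_limit (N) it stops when the force on the tool has changed by that much, and returns True; else False.
- arm.goto_joints(angles): joint-space move.
- arm.command_gripper(opening, newtons=None): finger opening in m; newtons is the grip in N (None keeps the last); returns when the fingers have stopped.
- arm.wait(seconds).
- arm.solve_ik(position, orientation): joint angles nearest the present ones, or None.
- arm.state(): the state.
- imaging.capture(name): name is "side" or "top"; returns (picture, depth): 480x640x3 uint8, red, green, blue; 480x640 float32, m along the optical axis (not along the pixel's ray), 0 where there is no reading.
- imaging.calibration(name): a dict with "vfov" (degrees; the focal length in pixels is half the picture's height over the tangent of half this angle, whatever the lens; pixels are square), "cx", "cy" (the principal point, pixels), "dist_coeffs" ([k1, k2, p1, p2, k3] as OpenCV has them; the pictures are not rectified), "R" (3x3) and "t" (3): a world point X has camera coordinates R X + t. Camera axes: x right, y down, z forward; pixel columns grow to the right and rows downward; lengths in m; the calibration is good to about 2 mm. A picture is of the moment at which its call begins. calibration takes no time and is no camera call.
A pose or a line that the arm cannot do raises arm.Unreachable and nothing moves.
- arm.job_done(): hands the job in; it is judged then, once.
Trained networks look in the newest picture that a camera, given by its name, has taken for a name from the list of things; names that differ only in an ending like _2 or _b are one class to them, and where a whole thing is asked for, a point or a joint stands for the part that bears it (a point fixed in the world has none). Each returns a list of dicts, best first, with "conf" (0 to 1); they miss things now and then, are a little off and sometimes report something else, mostly with a low value. They report only what shows in the picture. A call takes as long as a camera call. They do not tell look-alikes from the thing itself.
- imaging.spot_in(camera, label): "extent" ([left, top, width, height] in pixels, round what is visible of it).
- imaging.place_of(camera, label): "pixel" ([column, row] in pixels: a listed point, or the origin of a listed thing).
The state is a dict: "time": time; "joint_pos": joint angles; "joint_vel": joint speeds; "joint_efforts": joint torques, N m; "eef_pos": TCP position; "orientation": TCP orientation; "contact_force": force on the tool from outside, world axes, zero at the start; "wrist_torque": the same for the moment, N m; "finger_gap": finger opening in m; "finger_force": force on a finger pad.
Only numpy, scipy, OpenCV 4.12 (cv2) and the standard library are available. Lean on these libraries where they do the work, as an engineer would, in place of code of your own. Each camera call takes 0.05 s, during which the arm holds its last target. There are 200 camera calls.

### The job

Take the blue stop off its display peg, lifting it so that its slot clears the peg's upturned tip, and carry it to the white drilling board. Stand it there upright across the dark pin with its hole still about a finger's width short of the pin, let go, then nudge it along until the hole drops over the pin and the foot lies flat on the board. Do not let it fall over, and leave the yellow stop and the other things where they are.

Things in the scene. Friction and masses are not known exactly. Their poses are not given: they have to be found in the camera images.
- stop_center (a point): Centre of the upright of the BLUE stop, 50 mm over its underside. A loose inverted-T metal part, 140 to 280 g, 100 mm tall: foot 90 (its x) x 50 (y) x 8 mm thick; across its middle stands an upright 10 mm thick (x), 50 mm wide (y), reaching 100 mm over the underside. z up. At the start it hangs upright on a peg, its x along the peg, -x towards the peg's free tip.
- stop_slot (a point): Centre of the closed slot right through the blue stop's upright: 18 mm wide (y), 30 mm tall, from 30 to 60 mm over the underside. It hangs on the peg by the slot's top edge. Above the slot is a solid 40 mm tall tab, the place to grip (fingers closing along the stop's x). Same axes as the stop.
- stop_hole (a point): Centre, at the foot's underside, of the blue stop's round locating hole, 14 mm diameter, through the 8 mm foot, at x = -27 mm, y = 0 of the stop; the foot's -x edge lies 18 mm farther out. Same axes as the stop.
- stop: The blue stop again, origin in the middle of the foot's underside, same axes.
- spare: YELLOW stop of the same shape and size as the blue one, hanging on the other peg (which peg is which varies); leave it there; its top is 184 mm over the table. Origin in the middle of its foot's underside.
- stand: Fixed open wooden rack, 260 (y) x 180 mm tall: two posts and a crossbar. Origin on the table, under the middle of the crossbar's front face. Two 7 mm steel pegs stick out along -x at y = +65 and -65 mm, axis 140 mm up, 95 mm long, the end turned up to 15.5 mm over the axis. Stops hang about 60 mm out: raise 12 to 23 mm (best 17), draw 105 mm along -x (foot clear of tip), then lift.
- board: Fixed white drilling board 180 (x) x 160 (y) x 18 mm thick, origin on the table under its centre; an aluminium fence 30 mm tall runs along its +x edge, and a wooden offcut lies near the corner at +x, -y. Board and peg rack may swap sides of the table.
- pin (a point): Fixed dark steel pin on the board, 10 mm diameter, 6 mm tall, its upper half tapering to 5 mm. Point: on its axis at the board's top face, 18 mm over the table, at x = -45 mm, y = 0 of the board. A foot set down across the pin's head rests tilted by some 6 degrees and slides on it when its edge is pushed, until the hole drops. A foot put flat beside the pin would be stopped by its side.
- offcut: Small loose wooden block 50 x 34 x 20 mm lying on the board near its +x, -y corner, in front of the fence; leave it. Origin under its centre.
- drill: Cordless drill lying on its side near the table's left edge; leave it. Origin under it.
- screws: Clear jar with blue cap, 68 mm across, 85 mm tall, on the right; leave it. Origin under its centre.
- tray: Yellow open divided tray 120 x 180 x 35 mm, on the right; leave it. Origin under its centre.
- driver: Red-handled screwdriver lying on the table in the middle, roughly along the robot's x, between the rack and the board; leave it.
- glue: White bottle with orange cap, 60 mm across, 130 mm tall, on the left; leave it. Origin under its centre.
Things that resemble listed ones, but are neither listed nor needed, are in the scene too. What is shaped like the stop but red is not meant.

How it is judged:
By the outcome, as a careful person would: the job done as asked, in the order asked, and still so for the second after the job is handed in, with the robot touching nothing.
It also fails if it takes over 72 s, if anything falls off the work surface, if the arm or the gripper's body presses on something with over 40 N, if the wrist force passes 120 N, or if a joint passes its speed limit or range.

## Working session

There is one attempt and no reset: what is moved stays moved. The work goes in short steps, each a Python script; the robot and the scene stay as the last script left them, time stands still between calls to the robot, and variables do not carry over. Pictures are saved under pics/ and viewed, at most 10 in all, crops included, and the job is handed in when it is done.

```bash
mkdir -p pics
cat > h.py <<'E'
import numpy as np, cv2
from bench import arm, imaging
def K(n):
    c=imaging.calibration(n); f=240/np.tan(np.radians(c["vfov"])/2)
    return np.array([[f,0,c["cx"]],[0,f,c["cy"]],[0,0,1]]),np.array(c["dist_coeffs"]),np.array(c["R"]),np.array(c["t"])
def rays(n,px):
    k,d,R,t=K(n); p=cv2.undistortPoints(np.array(px,float).reshape(-1,1,2),k,d).reshape(-1,2)
    return np.c_[p,np.ones(len(p))],R,t
def at_z(n,px,z):   # world points on plane z
    r,R,t=rays(n,px); C=-R.T@t; D=r@R
    return C+D*((z-C[2])/D[:,2])[:,None]
def at_depth(n,px,dep):
    r,R,t=rays(n,px); return (r*np.array(dep).reshape(-1,1)-t)@R
def proj(n,X):
    k,d,R,t=K(n); return cv2.projectPoints(np.array(X,float).reshape(-1,1,3),cv2.Rodrigues(R)[0],t,k,d)[0].reshape(-1,2)
def cloud(n,dep):
    v,u=np.nonzero(dep>0); return np.c_[u,v],at_depth(n,np.c_[u,v],dep[v,u])
def tri(p1,p2,n1="side",n2="top"):
    A=[];b=[]
    for n,p in((n1,p1),(n2,p2)):
        r,R,t=rays(n,[p]); D=(r@R)[0]; D/=np.linalg.norm(D); C=-R.T@t; P=np.eye(3)-np.outer(D,D); A.append(P); b.append(P@C)
    return np.linalg.lstsq(np.vstack(A),np.hstack(b),rcond=None)[0]
def save(n,f,crop=None,s=1):
    im,dep=imaging.capture(n); o=im[...,::-1]
    if crop: x,y,w,h=crop; o=o[y:y+h,x:x+w]
    cv2.imwrite("pics/"+f,cv2.resize(o,None,fx=s,fy=s,interpolation=cv2.INTER_CUBIC)); return im,dep
E
python3 - <<'E'
from h import *
for n in("side","top"):
    im,d=save(n,n+"0.png"); np.savez("/tmp/"+n,im=im,d=d)
    _,_,R,t=K(n); print(n,"C",(-R.T@t).round(3))
    for l in("stop_center","stop_slot","stop_hole","spare","stand","board","pin","offcut"):
        print(n,l,[(np.round(r["pixel"]).tolist(),round(r["conf"],2)) for r in imaging.place_of(n,l)[:4]])
E
```

```text
side C [-0.22  -0.875  0.974]
side stop_center [([238.0, 211.0], 0.92), ([378.0, 235.0], 0.91), ([303.0, 194.0], 0.63)]
side stop_slot [([242.0, 214.0], 0.89), ([300.0, 196.0], 0.87), ([375.0, 241.0], 0.58), ([252.0, 183.0], 0.52)]
side stop_hole [([293.0, 214.0], 0.71), ([378.0, 263.0], 0.66)]
side spare [([286.0, 190.0], 0.58), ([294.0, 215.0], 0.49)]
side stand [([314.0, 218.0], 0.92)]
side board [([418.0, 301.0], 0.64)]
side pin [([401.0, 301.0], 0.77)]
side offcut [([446.0, 301.0], 0.65), ([296.0, 217.0], 0.46)]
top C [ 3.920e-01 -1.000e-03  1.279e+00]
top stop_center [([264.0, 222.0], 0.93), ([343.0, 194.0], 0.89), ([205.0, 272.0], 0.75)]
top stop_slot [([204.0, 267.0], 0.82), ([262.0, 223.0], 0.8), ([341.0, 197.0], 0.59)]
top stop_hole [([350.0, 200.0], 0.94), ([263.0, 239.0], 0.91), ([219.0, 279.0], 0.61)]
top spare [([217.0, 211.0], 0.63)]
top stand [([251.0, 203.0], 0.92)]
top board [([418.0, 213.0], 0.57), ([252.0, 203.0], 0.45)]
top pin [([415.0, 228.0], 0.82), ([146.0, 216.0], 0.52)]
top offcut [([442.0, 205.0], 0.85)]
```

View pics/side0.png

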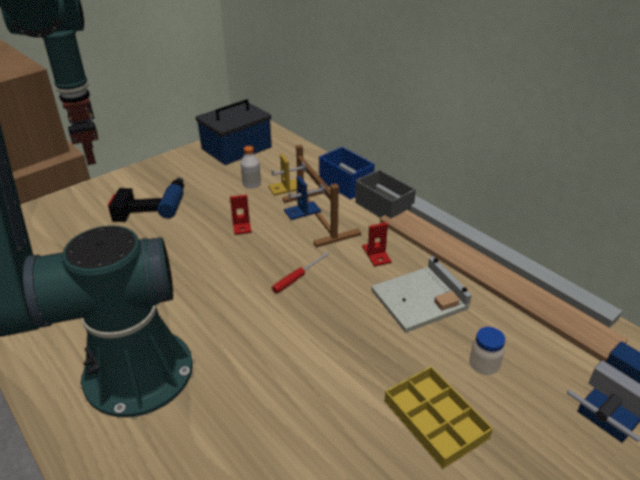

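View pics/top0.png

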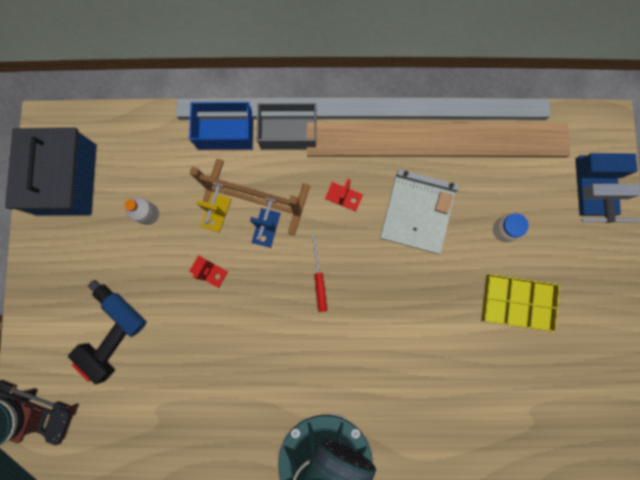

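Side view: the blue stop is at (303,200), on the near peg. Candidates it could be confused with are the yellow stop at (285,180), the red ones at (240,213) and (378,243), and the blue bin at (346,168). Top view: blue at (264,225), yellow (214,212), red (343,195) and (208,271), pin (415,228). I choose the blue one on the rack and will check it in a crop while measuring.

Run:
```python
from h import *
S={n:np.load(f"/tmp/{n}.npz") for n in("side","top")}
a=cv2.resize(S["side"]["im"][140:260,240:360,::-1],None,fx=4,fy=4,interpolation=cv2.INTER_CUBIC)
b=cv2.resize(S["top"]["im"][170:260,190:310,::-1],None,fx=3,fy=4*120/90*0+3,interpolation=cv2.INTER_CUBIC)
o=np.zeros((480,800,3),np.uint8);o[:,:480]=a;b=cv2.resize(b,(320,240));o[:240,480:]=b
c=cv2.resize(S["top"]["im"][165:260,370:470,::-1],(253,240),interpolation=cv2.INTER_CUBIC);o[240:,480:733]=c
cv2.imwrite("pics/crop.png",o)
print("pin tri",tri((401,301),(415,228)),at_z("top",[(415,228)],.024),at_z("side",[(401,301)],.024))
print("center tri",tri((303,194),(264,222)),"slot",tri((300,196),(262,223)),"hole",tri((293,214),(263,239)))
for n,box in(("top",(245,195,285,255)),("side",(280,170,325,225))):
    uv,X=cloud(n,S[n]["d"]); im=S[n]["im"][uv[:,1],uv[:,0]].astype(int)
    m=(uv[:,0]>box[0])&(uv[:,0]<box[2])&(uv[:,1]>box[1])&(uv[:,1]<box[3])&(im[:,2]>im[:,0]+35)&(im[:,2]>im[:,1]+20)
    P=X[m]; print(n,len(P))
    for nm,q in(("foot",P[P[:,2]<.11]),("tab",P[P[:,2]>.15])):
        if len(q)<5: print(nm,len(q)); continue
        r=cv2.minAreaRect((q[:,:2]*1000).astype(np.float32)); print(nm,len(q),np.median(q,0).round(4),np.percentile(q[:,2],[5,95]).round(4),np.round(r[0],1),np.round(r[1],1),round(r[2],1))
uv,X=cloud("top",S["top"]["d"]); im=S["top"]["im"][uv[:,1],uv[:,0]].astype(int)
m=(abs(uv[:,0]-419)<50)&(abs(uv[:,1]-212)<48)&(X[:,2]>.011)&(X[:,2]<.025)
q=X[m];r=cv2.minAreaRect((q[:,:2]*1000).astype(np.float32));print("board",len(q),np.median(q[:,2]),np.round(r[0],1),np.round(r[1],1),r[2])
m=(abs(uv[:,0]-250)<65)&(abs(uv[:,1]-195)<45)&(X[:,2]>.155)&(im[:,0]>im[:,2]+25)&(im[:,0]-im[:,1]<60)
q=X[m];
if len(q)>10: r=cv2.minAreaRect((q[:,:2]*1000).astype(np.float32));print("bar",len(q),np.median(q[:,2]),np.round(r[0],1),np.round(r[1],1),r[2])
```

```text
pin tri [ 0.5806349  -0.22996051  0.01619024] [[ 0.58436457 -0.23248969  0.024     ]] [[ 0.56827137 -0.23248446  0.024     ]]
center tri [0.57884502 0.14289013 0.13868212] slot [0.57624587 0.14972507 0.13030879] hole [0.54692904 0.15065605 0.08401989]
top 529
foot 391 [0.5665 0.1386 0.0927] [0.0886 0.0969] [575.1 143.4] [46.4 85.9] 75.7
tab 121 [0.5735 0.1384 0.1835] [0.1615 0.1874] [575.3 142. ] [47.1 10.2] 76.1
side 321
foot 277 [0.5665 0.1412 0.0923] [0.0343 0.0969] [677.7 207.1] [341.3  86.4] 31.7
tab 32 [0.5693 0.1443 0.1833] [0.1731 0.187 ] [568.2 139.1] [44.   7.9] 70.2
board 3602 0.019257413132601896 [ 625.8 -242.7] [159.5 178.5] 75.06131744384766
bar 352 0.17975854524862986 [613.5 199.9] [259.2 113.4] 73.954345703125
```

View pics/crop.png

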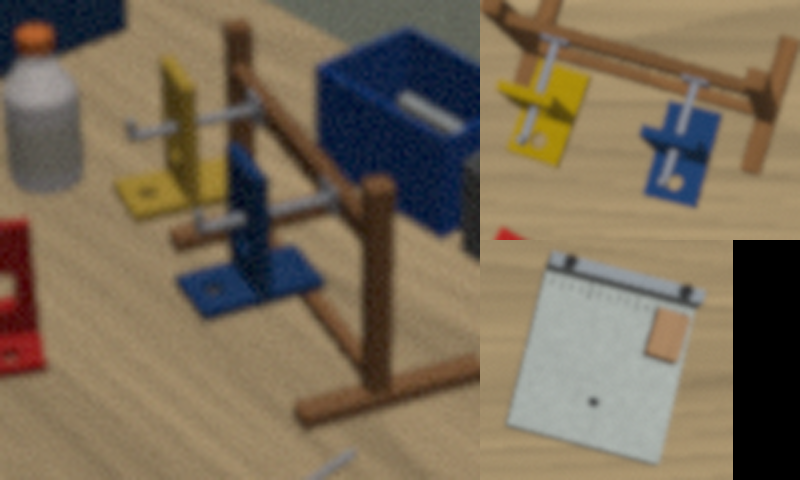

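The crop confirms it: the blue stop hangs on the rack's near peg, its hole towards the robot, at crop pixel (665,150) from the top. The pin shows at crop pixel (593,402), and stop and board have about the same yaw (-14.5°). Next I grasp, raise and draw.

```bash
cat >> h.py <<'E'
a=np.radians(-14.5); xs=np.array([np.cos(a),np.sin(a),0]); ys=np.array([-xs[1],xs[0],0])
def ori(y,z=(0,0,-1)):
    y=np.array(y);z=np.array(z,float); return np.c_[np.cross(y,z),y,z]
def st(m=""):
    s=arm.state(); print(m,"t",round(s["time"],2),"p",np.round(s["eef_pos"],4),"F",np.round(s["contact_force"],1),"gap",round(s["finger_gap"],4),"ff",np.round(s["finger_force"],1),"j6",round(s["joint_pos"][5],2))
E
python3 - <<'E'
from h import *
for n,(u,v) in(("top",(415,229)),("side",(404,299))):
    g=np.load(f"/tmp/{n}.npz")["im"].mean(2)[v-7:v+8,u-7:u+8]; w=np.clip(np.median(g)-25-g,0,None)
    yy,xx=np.mgrid[-7:8,-7:8]; p=(u+(w*xx).sum()/w.sum(),v+(w*yy).sum()/w.sum()); print(n,np.round(p,2),at_z(n,[p],.0215).round(4),(w>0).sum())
O=min((ori(s*xs) for s in(1,-1)),key=lambda o:abs((arm.solve_ik([.575,.143,.25],o) if arm.solve_ik([.575,.143,.25],o) is not None else [9]*6)[5]))
P=np.array([.5752,.1427,.174])
arm.command_gripper(.034,30)
arm.move_ptp(P+[0,0,.09],O); st("above")
hit=arm.line_to(P,rate=.08,force_limit=8); st(f"down {hit}")
arm.command_gripper(0,35); st("grip")
if .007<arm.state()["finger_gap"]<.014:
    arm.line_to(P+[0,0,.017],rate=.03); st("raised")
    h=arm.line_to(P+[0,0,.017]-.107*xs,rate=.07,force_limit=12); st(f"drawn {h}")
    save("side","drawn.png",(200,120,200,150),4)
E
```

```text
top [414.41 228.66] [[ 0.583  -0.2314  0.0215]] 15
side [403.55 299.36] [[ 0.5791 -0.2309  0.0215]] 15
above t 3.93 p [0.5749 0.1436 0.264 ] F [ 0.2 -0.1 -0.6] gap 0.0338 ff 0.0 j6 0.38
down False t 5.21 p [0.5757 0.1428 0.1746] F [-0.1  0.4  1. ] gap 0.0341 ff 0.0 j6 0.38
grip t 5.71 p [0.5752 0.1427 0.1742] F [-0.6  0.5  1.8] gap 0.0099 ff 35.0 j6 0.38
raised t 6.42 p [0.5751 0.1427 0.191 ] F [ 0.6 -0.2 -2.2] gap 0.01 ff 35.0 j6 0.38
drawn False t 8.1 p [0.4721 0.1694 0.191 ] F [-0.2  1.6 -1.6] gap 0.0096 ff 35.0 j6 0.46
```

View pics/drawn.png

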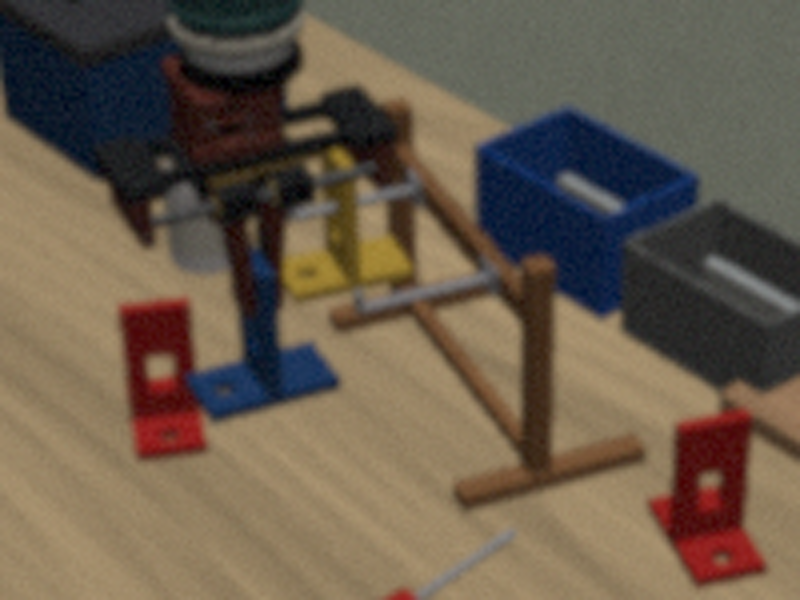

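The stop is gripped upright and its foot is clear of the peg tip (crop: stop at (262,340), tip at (360,300)). Now lift, carry and set it down tilted across the pin.

Run:
```python
from h import *
s=arm.state(); p=np.array(s["eef_pos"]); sg=np.sign(np.array(s["orientation"])[:,1]@xs)
th=np.radians(6); z=np.array([0,0,1.]); X=xs*np.cos(th)-z*np.sin(th); Z=z*np.cos(th)+xs*np.sin(th)
pin=np.array([.5825,-.2313,.024]); org=pin+.012*X; T=org+.090*Z
O=ori(sg*X,-Z)
arm.line_to(p+[0,0,.09],rate=.15)
Or=ori(sg*xs)
arm.line_to([.5,-.05,p[2]+.09],Or,rate=.2)
arm.line_to(T+[0,0,.06],O,rate=.15); st("over")
arm.line_to(T+[0,0,.008],rate=.06); arm.wait(.3); st("near")
h=arm.line_to(T-[0,0,.004],rate=.012,force_limit=3); st(f"touch {h} dz {arm.state()['eef_pos'][2]-T[2]:.4f}")
save("side","near.png",(330,210,160,120),5)
```

```text
over t 11.91 p [ 0.603  -0.236   0.1728] F [-0.9 -0.1 -2. ] gap 0.01 ff 35.0 j6 -0.21
near t 13.22 p [ 0.6033 -0.2367  0.1206] F [ 0.7 -0.3 -1.8] gap 0.0099 ff 35.0 j6 -0.21
touch True dz 0.0008 t 13.88 p [ 0.6031 -0.2366  0.1131] F [0.1 0.7 4.8] gap 0.0101 ff 35.0 j6 -0.2
```

View pics/near.png

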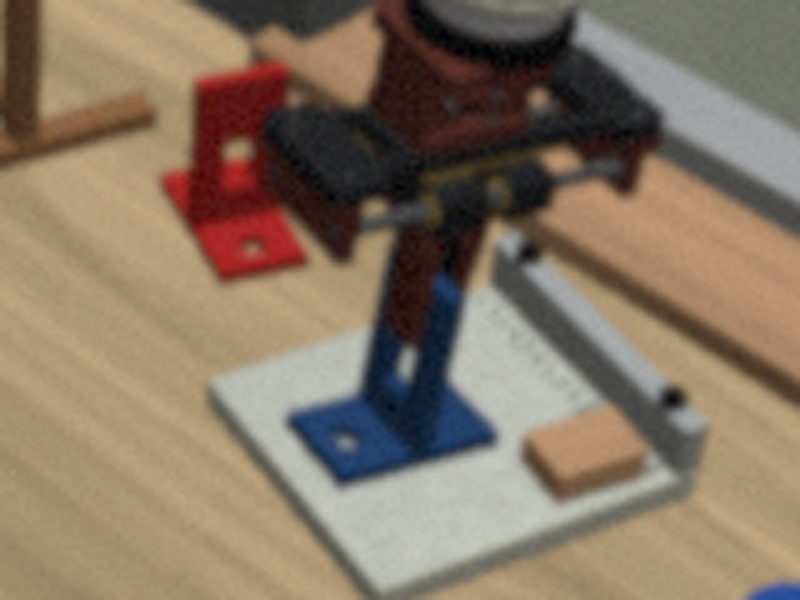

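Contact came within 1 mm of the expected height; the foot lies across the pin with the hole (crop (347,440)) towards the robot. Now release, retreat and measure from the top.

```bash
cat > meas.py <<'E'
from h import *
def meas(f=None,view=True):
    im,d=(save("top",f,(365,160,120,90),6) if f else imaging.capture("top"))
    uv,X=cloud("top",d); c=im[uv[:,1],uv[:,0]].astype(int)
    m=(abs(uv[:,0]-415)<45)&(abs(uv[:,1]-215)<50)&(c[:,2]>c[:,0]+35)&(c[:,2]>c[:,1]+20)&(X[:,2]<.2)
    P=X[m]; zz=P[:,2]
    for nm,q in(("foot",P[(zz<.05)&(zz>.015)]),("tab",P[zz>.1])):
        if len(q)<8: print(nm,len(q)); continue
        r=cv2.minAreaRect((q[:,:2]*1000).astype(np.float32)); print(nm,len(q),np.round(r[0],1),np.round(r[1],1),round(r[2],1))
        if nm=="foot":
            A=np.c_[(q[:,:2]-q[:,:2].mean(0))@np.c_[xs,ys][:2],np.ones(len(q))]
            k=np.linalg.lstsq(A,q[:,2],rcond=None)[0]; e=q[:,2]-A@k; g=abs(e)<.006; k=np.linalg.lstsq(A[g],q[g,2],rcond=None)[0]; print(" slope deg x,y",np.degrees(np.arctan(k[:2])).round(1),"z",k[2].round(4))
    for l in("stop_hole","stop_center"): print(l,[(np.round(r["pixel"],1).tolist(),round(r["conf"],2)) for r in imaging.place_of("top",l)[:4]])
E
python3 - <<'E'
from meas import *
arm.command_gripper(.03); st("open")
s=arm.state(); Z=-np.array(s["orientation"])[:,2]; p=np.array(s["eef_pos"])
arm.line_to(p+.06*Z,rate=.06); arm.line_to(p+.11*Z,rate=.15)
arm.move_ptp([.5,-.02,.26],ori(xs*np.sign(np.array(s["orientation"])[:,1]@xs))); st("away")
meas("rel.png")
E
```

```text
open t 14.46 p [ 0.6023 -0.2362  0.1119] F [ 0.3  0.5 -0.5] gap 0.0302 ff 0.0 j6 -0.2
away t 17.07 p [ 0.501  -0.0208  0.2599] F [-0.4 -0.4  0.3] gap 0.0299 ff 0.0 j6 0.07
foot 356 [ 595.  -232.9] [48. 88.] 75.9
 slope deg x,y [-5.6  0.6] z 0.0332
tab 134 [ 604.4 -234.6] [47.3 12.8] 73.6
stop_hole [([506.1, 228.6], 0.6), ([411.7, 234.4], 0.58), ([214.1, 275.5], 0.56), ([355.3, 203.8], 0.48)]
stop_center [([203.0, 274.5], 0.96), ([420.6, 217.9], 0.89), ([340.6, 189.1], 0.57), ([147.2, 217.1], 0.48)]
```

View pics/rel.png

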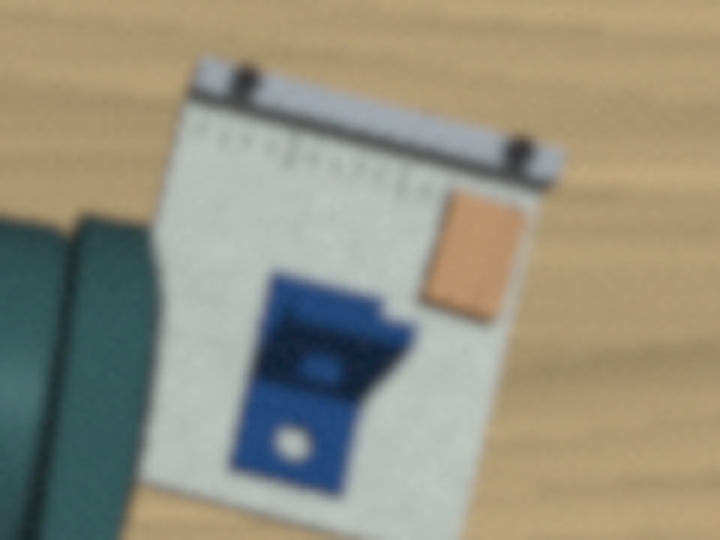

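The stop stands alone, tilted 5.6°, hole at crop (293,442). Compute the hole's lateral offset from the pin precisely.

Run:
```python
from h import *
hs=[]
for k in range(2):
    im,_=imaging.capture("top"); c=im[226:241,405:422].astype(float); r=c[...,0]
    w=np.clip(r-70,0,None); g=(np.hypot(*(np.mgrid[226:241,405:422]-np.array([233.7,413.8])[:,None,None]))<4); w=w*g
    yy,xx=np.mgrid[226:241,405:422]; hs.append([(w*xx).sum()/w.sum(),(w*yy).sum()/w.sum()])
print(hs); h=at_z("top",[np.mean(hs,0)],.0295)[0]; pin=np.array([.583,-.2314]); d=h[:2]-pin
print(h,"along",d@xs[:2],"lat",d@ys[:2])
# fence/board angle from depth
uv,X=cloud("top",np.load("/tmp/top.npz")["d"])
```

```text
[[np.float64(413.30347448425624), np.float64(233.51085776330075)], [np.float64(413.29805615550754), np.float64(233.4924406047516)]]
[ 0.56930646 -0.22678282  0.0295    ] along -0.014413416477300708 lat 0.0010415284800748402
```

Hole is 14.4 mm short of the pin and 1 mm to the +y side, within the capture range. Nudge the foot's -x edge with the two fingertips side by side, steering slightly to -y.

Run:
```python
from meas import *
pin=np.array([.583,-.2314,0])
def at(al,lat,z): return pin+al*xs+lat*ys+[0,0,z]
def j(o):
    q=arm.solve_ik(at(-.075,.001,.2),o); return 9 if q is None else abs(q[5])
O=min((ori(s*ys) for s in(1,-1)),key=j)
arm.command_gripper(.008,20)
arm.move_ptp(at(-.080,.001,.2),O); st("behind")
arm.line_to(at(-.080,.001,.047),rate=.12); arm.wait(.2); st("low")
arm.line_to(at(-.050,.001,.047),rate=.05,force_limit=6)
h=arm.line_to(at(-.032,.0003,.047),rate=.015,force_limit=7); s=arm.state(); st(f"push {h}"); print("along",(s["eef_pos"]-pin)@xs)
save("side","push.png",(330,210,160,120),5)
```

```text
behind t 19.01 p [ 0.5059 -0.21    0.2001] F [0.2 0.1 0.9] gap 0.0077 ff 0.0 j6 1.3
low t 20.63 p [ 0.5061 -0.2106  0.0475] F [ 1.2 -0.2  0.6] gap 0.008 ff 0.0 j6 1.3
push False t 22.73 p [ 0.5522 -0.2232  0.0471] F [-0.9 -0.3  0.1] gap 0.0081 ff 0.2 j6 1.32
along -0.031915062075604135
```

View pics/push.png

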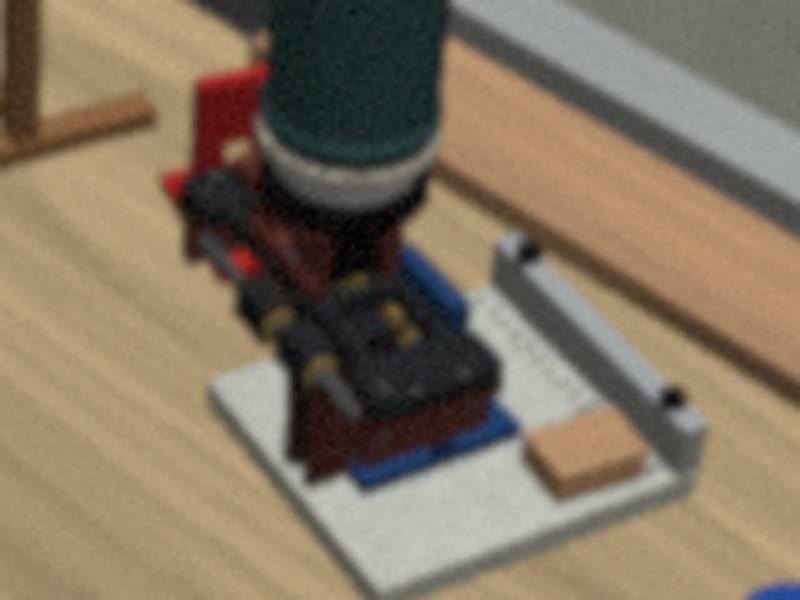

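The foot has slid under the push, no hang-ups (fingers at crop (325,470)). Continue in small steps.

Run:
```python
from meas import *
pin=np.array([.583,-.2314,0])
def at(al,lat,z): return pin+al*xs+lat*ys+[0,0,z]
for al in(-.0305,-.029,-.0275):
    h=arm.line_to(at(al,0,.047),rate=.012,force_limit=6); arm.wait(.15); s=arm.state(); st(h); print(" along",round((s["eef_pos"]-pin)@xs,4),"Fx",round(np.array(s["contact_force"])@xs,1))
    if h: break
al=(s["eef_pos"]-pin)@xs
arm.line_to(at(al-.035,0,.047),rate=.06); arm.line_to(at(al-.035,0,.2),rate=.2)
arm.move_ptp([.47,.0,.26],ori(ys*np.sign(np.array(s["orientation"])[:,1]@ys))); st("away")
meas("seat.png")
save("side","seat_s.png",(330,210,160,120),5)
```

```text
False t 23.21 p [ 0.553  -0.2235  0.0469] F [-3.1  1.4  3.3] gap 0.008 ff 1.7 j6 1.32
 along -0.031 Fx -3.4
False t 23.63 p [ 0.5556 -0.2245  0.0471] F [0.3 0.7 0.2] gap 0.0075 ff 0.0 j6 1.32
 along -0.0282 Fx 0.1
False t 24.06 p [ 0.5561 -0.2245  0.047 ] F [-2.3  1.1  1.5] gap 0.0081 ff 1.3 j6 1.33
 along -0.0277 Fx -2.5
away t 26.62 p [ 0.4704 -0.0007  0.2595] F [-0.9 -0.6  0.1] gap 0.008 ff 0.0 j6 1.68
foot 424 [ 610.8 -238.5] [48.7 87.8] 75.9
 slope deg x,y [ 0.1 -0.3] z 0.0272
tab 115 [ 612.1 -237.8] [48.  10.7] 76.2
stop_hole [([352.0, 196.6], 0.93), ([411.7, 229.8], 0.62), ([218.3, 277.8], 0.61)]
stop_center [([345.2, 190.6], 0.94), ([422.4, 213.6], 0.9), ([204.9, 270.4], 0.62)]
```

View pics/seat.png

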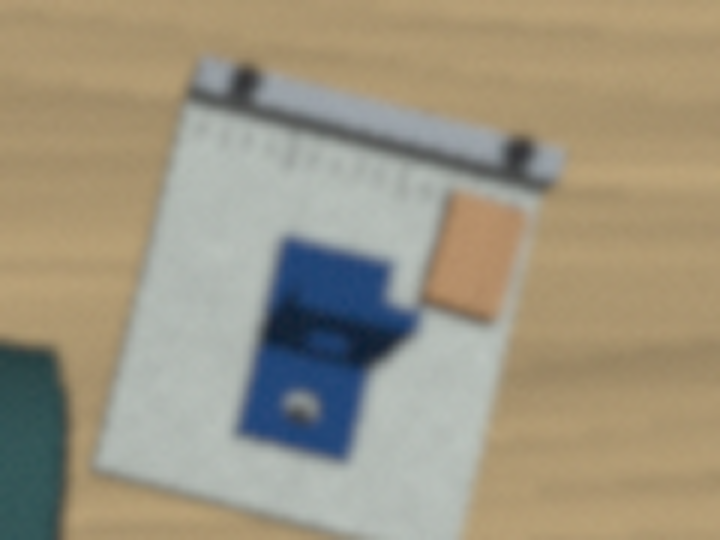

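View pics/seat_s.png

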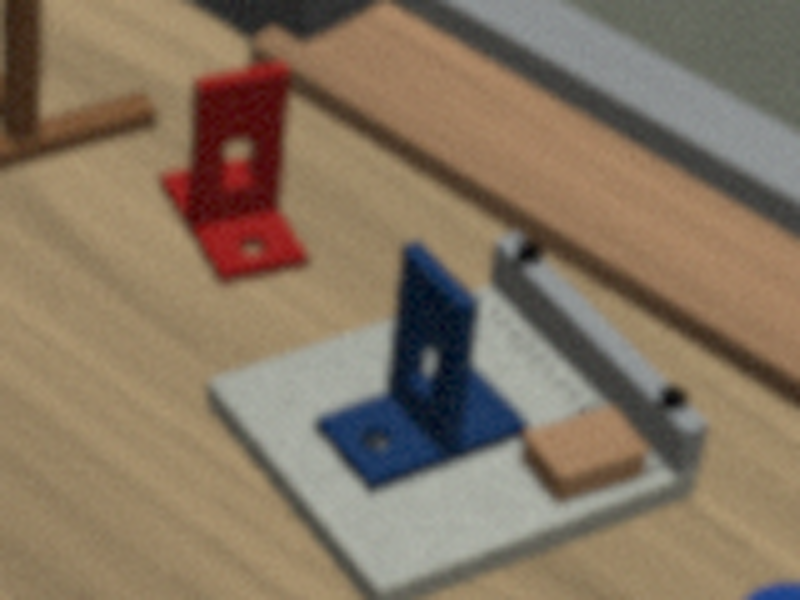

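The foot is flat (slope 0.1°, top face 27 mm), the pin shows in the hole (top crop (302,408)), and the stop stands upright with the robot clear. Handing in.

```bash
python3 -c "
from bench import arm
print(arm.job_done())"
```

```text
the job is handed in; nothing more can be done
None
```

The blue stop stands upright and flat on the board with its hole over the pin, none of the other things were touched, and the job was handed in at about 27 s of the 72 s allowed.

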